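# Turn the recipe leaf over its rings and lock it under the keeper

### The job

On the ring-bound recipe stand, push the stiff leaf that stands ajar right over the ring spine with your fingertips and press it flat on the left-hand side, then push the left swivel keeper fully across so that it points at the spine and holds that leaf down. Only push and press: do not pinch the leaf, do not lift or shove the stand, do not turn the leaf that lies underneath, and do not disturb the drinks, the tubs and the jigger round it.

Things in the scene. Friction and masses are not known exactly. Their poses are not given: they have to be found in the camera images.
- recipe_stand: Loose ring-bound recipe stand, about 1.5 kg: bamboo board 200 (x) by 392 mm (y), top at z = 15 mm. Origin on the worktop under its centre; x along the ring spine away from the robot, y left across it, z up. Four steel rings along the spine (y = 0) up to z = 34 mm. A turned leaf lies on the left half, an unturned one on the right (tops at z = 19 mm). A like keeper on the right is unused.
- leaf (a joint): Angle (rad) of the ajar leaf about the ring axis, which runs along the stand's x at y = 0, z = 22 mm. 0 = flat on the right half, pi/2 = upright, 3.14 (stop) = flat on the left half, upper face at z = 24 mm. Starts at 0.35 to 0.8. The hinge is stiff (1 to 1.5 N at the free edge moves it): the leaf stays at whatever angle it is left and does not fall.
- leaf_edge (a point): Middle of the free end of the ajar leaf's grey index tab (42 mm wide), 166 mm from the ring axis, at mid thickness, stand x = 10 mm. The leaf is a stiff white panel with printed pictures on both faces, 170 mm along the spine, 3.6 mm thick; beside the tab it reaches 152 mm from the ring axis. Site axes turn with the leaf: x is the stand's x, -y points from the ring axis out along the leaf.
- next_leaf (a joint): Angle in rad of the leaf that lies flat on the right half under the ajar one (0 = flat, as it starts); same size, its tab nearer the far end. To be left lying.
- keeper (a joint): Angle (rad) of the left swivel keeper about its vertical pivot. 0 = arm along the left margin, pointing to the stand's -x, just clear of the leaf; negative = turned outwards off the board; it is to be turned towards the stand's -y; pi/2 (stop) = arm pointing at the spine, knob end over the leaf. Starts at -0.45 to 0. Stays where it is left; about 1 N at the knob moves it.
- keeper_knob (a point): Top centre of the keeper's round black knob, 15 mm across, 20 mm tall, on the steel arm 38 mm from the pivot. Knob from z = 30 to 49 mm above the worktop; the arm is 3 mm thick (z = 27 to 30 mm) and 14 mm wide, reaching 47 mm from the pivot.
- keeper_pivot (a point): Pivot of the left keeper, on the stand at x = 45 mm, y = 182 mm (stand frame), on the arm's top face, z = 30 mm.
- leaf_front: The half of the ajar leaf (a stiff sheet 1.8 mm thick) that faces up while it lies on the right; origin on the ring axis.
- leaf_back: The other half of the ajar leaf, that faces down while it lies on the right and up once it is turned; origin on the ring axis.
- smoothie_cup: Full pink smoothie cup, 100 mm across, 152 mm tall, standing to the right of the stand; origin under its centre. Bystander.
- layered_drink: Full two-layer green drink, 100 mm across, 165 mm tall, at the far right; origin under its centre. Bystander.
- jigger: Steel double measure, 46 mm across, 78 mm tall, standing to the right near the front; origin under its centre. Bystander.
- tub_berries: Small clear topping tub with dark red contents, 69 mm square, 75 mm tall, to the left of the stand; origin under its centre. Bystander.
- tub_pearls: Like tub with black contents, to the left of the stand, farther back; origin under its centre. Bystander.

How it is judged:
By the outcome, as a careful person would: the job done as asked, in the order asked, and still so for the second after the job is handed in, with the robot touching nothing.
It also fails if it takes over 61 s, if anything falls off the work surface, if the arm or the gripper's body presses on something with over 40 N, if the wrist force passes 120 N, or if a joint passes its speed limit or range.

### The arm

A 6-joint arm with a two-finger parallel gripper is mounted at the origin on a cart in front of the work surface, level with it; the furniture and walls round the work are solid. World frame = base frame: x ahead of the robot, y to its left, z up, the work surface at z = 0. Lengths are in mm, angles in rad, forces in N, time in s.
With the tool pointing down it reaches from about 250 to 850 mm from the base axis. Payload 12.5 kg.
Tool frame: the origin (TCP) lies on the centre line of the jaws, within the pads' length; the fingertips stand 11 mm ahead of it and the grasp point (between the pads) lies 8 mm behind it; z points along the fingers, y is the line along which they close (so a half turn about z gives the same grasp; the last joint's range is limited). The gripper opens to 93 mm and grips with 3 to 60 N. Pads are 15 mm wide; open, the fingers measure 128 mm over their backs; the gripper's body (75 mm by 188 mm) begins 65 mm behind the grasp point.
Start: joints at [1.147, 0.351, 1.652, -0, 1.139, -0.085], TCP at [182.764, 518.731, 229.633] pointing down, gripper open.
Joint ranges: [-2.75, 2.75], [-0.79, 2.1], [0.01, 2.65], [-1.57, 4.71], [0.07, 3.14], [-2.87, 2.87]. Speed limits (rad/s): [2.22, 2.22, 2.79, 3.14, 3.14, 3.14].

### API

Orientations are given as a unit quaternion [x, y, z, w].
In Python, from plant import bot, camera, order gives the robot as it stands. The module is installed in compiled form; this text tells all that it offers.
- The arm moves only by the shell command python3 -m creep 'ROWS' [OPENING] [FORCE]. ROWS is JSON, a list of rows, each a list of 6 numbers: the shift along the tool's x, y, z in m, then the turn, a rotation vector about the tool's x, y, z in rad. A call has 1 to 20 rows; each row is the pose to reach, as a shift and turn from the pose commanded when the call began, along the tool's axes at that moment; what a row does not reach only later rows make up. A row lasts 1/10 s, in which the tool goes at most 50 mm and 8.59 degrees, less where a joint would pass 70% of its speed; a pose out of reach is approached as far as the arm can. A call with a gripper value outside its range is refused whole. OPENING is the closure in counts, from 0 (fully open) to 255 (shut), set as the call begins (- or left out, the last holds). The fingers move at their own pace and stop on an object; FORCE is the grip in N (left out, the last holds). Time passes only in rows, so rows that repeat a pose let the fingers close. It gives the time, the measured TCP pose, the force, the opening and the grip force at its end, in the units of the state.
- bot.get_state(): the state, without advancing time (a new reading comes with each control period).
- camera(name): name is "scene" or "top" or "wrist"; returns a dict with "frame" (400x640x3 uint8, red, green, blue), "K" (3x3 intrinsics, pixels), "dist" ([k1, k2, p1, p2, k3] as OpenCV has them; the pictures are not rectified), "xyz" and "rotation" of the camera in the world; the wrist camera has in their place "tool_from_camera" (4x4, takes a point from camera to tool coordinates, whose origin is the TCP and whose axes are the flange's). Camera axes: x right, y up, looking along -z (the intrinsics and any distortion apply to the point x, -y, -z); pixel columns grow to the right and rows downward; lengths in mm; the calibration is good to about 2 mm. A picture is of the moment at which its call begins: read the wrist's pose just before it. There is no depth.
- order.job_done(): hands the job in; it is judged then, once.
The state is a dict: "time": time; "q": joint angles; "qd": joint speeds; "joint_efforts": joint torques, N m; "position": TCP position; "ee_rot": TCP orientation; "contact_force": force on the tool from outside, world axes, zero at the start; "moment": the same for the moment, N m; "gripper_width": finger opening in mm; "grip_force": force on a finger pad.
Only numpy, scipy, OpenCV 4.12 (cv2) and the standard library are available. Lean on these libraries where they do the work, as an engineer would, in place of code of your own. Each camera call takes 0.05 s, during which the arm holds its last target. There are 200 camera calls.

## Working session

There is one attempt and no reset: what is moved stays moved. The work goes in short steps, Python scripts to look and compute and a shell command to move; the robot and the scene stay as the last step left them, time stands still between calls to the robot, and variables do not carry over. Pictures are saved under pics/ and viewed, at most 10 in all, crops included, and the job is handed in when it is done.

```bash
mkdir -p pics; python3 - <<'E'
from plant import bot,camera
import cv2,json,pickle
s=bot.get_state();print({k:s[k] for k in('time','position','ee_rot','gripper_width','contact_force')})
d={}
for n in('scene','top'):
    c=camera(n);d[n]=c;cv2.imwrite(f'pics/{n}0.png',c['frame'][:,:,::-1])
    print(n,c['K'],c['dist'],c['xyz'],c['rotation'])
pickle.dump(d,open('c0.pkl','wb'))
E
```

```text
{'time': 0.0, 'position': array([182.63632412, 518.42970455, 229.1069728 ]), 'ee_rot': array([ 1.68600348e-01,  9.85684316e-01, -5.74478603e-04, -1.46664277e-04]), 'gripper_width': 92.92005244369138, 'contact_force': array([ 0.48366801,  0.51586278, -0.39858963])}
scene [[375.93763516   0.         317.46482057]
 [  0.         375.93763516 195.92128313]
 [  0.           0.           1.        ]] [-0.01598377  0.          0.          0.          0.        ] [  10.31479986 -791.70768597  869.31680299] [ 0.40034207 -0.1291336  -0.26965598  0.8662196 ]
top [[472.75729474   0.         320.068908  ]
 [  0.         472.75729474 201.13010226]
 [  0.           0.           1.        ]] [-0.11589349  0.          0.          0.          0.        ] [ 111.10736857  -23.83198415 2017.59863792] [ 0.07907679 -0.07640704 -0.70118481  0.70444921]
```

View pics/top0.png

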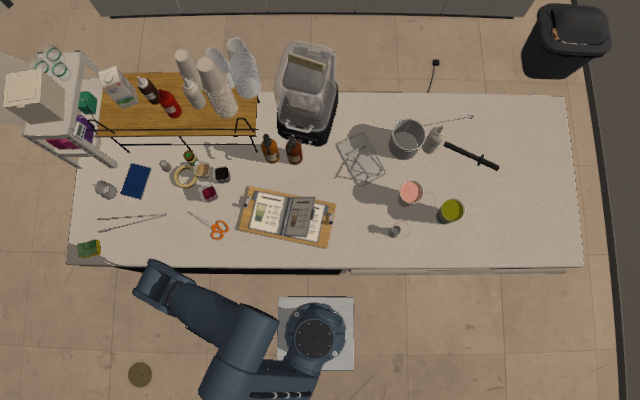

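View pics/scene0.png

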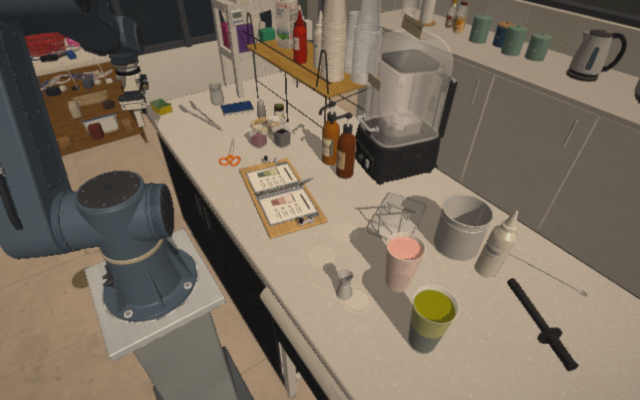

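The top view shows the stand at about (243..336, 187..247), the ajar leaf near (297,215), tubs at (209,193) and (222,174), and the cup, jigger and green drink to the right. The scene view shows the stand at about (240..325, 160..235). Next I'll enlarge both crops and measure the board.

```bash
cat > h.py <<'E'
import numpy as np,cv2
from scipy.spatial.transform import Rotation as R
def ray(c,uv,T=None):
    p=cv2.undistortPoints(np.array(uv,float).reshape(-1,1,2),c['K'],np.array(c['dist'])).reshape(-1,2)
    d=np.c_[p[:,0],-p[:,1],-np.ones(len(p))]
    if T is not None: return T[:3,3],d@T[:3,:3].T
    return np.array(c['xyz']),d@pose(c).T
def pose(c):
    r=np.array(c['rotation']); return r if r.shape==(3,3) else R.from_quat(r).as_matrix()
def plane(c,uv,z,T=None):
    o,d=ray(c,uv,T); return o+d*((z-o[2])/d[:,2])[:,None]
def tri(c1,u1,c2,u2):
    o1,d1=ray(c1,[u1]);o2,d2=ray(c2,[u2]);d1=d1[0];d2=d2[0]
    s=np.linalg.lstsq(np.c_[d1,-d2],o2-o1,rcond=None)[0]
    a=o1+s[0]*d1;b=o2+s[1]*d2; return (a+b)/2,np.linalg.norm(a-b)
def wristT(c,s):
    T=np.eye(4);T[:3,:3]=R.from_quat(s['ee_rot']).as_matrix();T[:3,3]=s['position'];return T@np.array(c['tool_from_camera'])
E
python3 - <<'E'
import pickle,cv2,numpy as np
from h import *
d=pickle.load(open('c0.pkl','rb'))
t=d['top'];f=t['frame'];hsv=cv2.cvtColor(f,cv2.COLOR_RGB2HSV)
m=cv2.inRange(hsv,(8,90,90),(25,255,255));m[:170]=0;m[260:]=0;m[:,:232]=0;m[:,345:]=0
k=cv2.morphologyEx(m,cv2.MORPH_CLOSE,np.ones((3,3)))
n,l,st,_=cv2.connectedComponentsWithStats(k);i=1+np.argmax(st[1:,4])
h=cv2.convexHull(cv2.findNonZero((l==i).astype(np.uint8)))
r=cv2.minAreaRect(h);b=cv2.boxPoints(r);P=plane(t,b,15)
print(b,P.round(1),np.linalg.norm(P-np.roll(P,1,0),axis=1),P.mean(0))
a=cv2.resize(f[180:255,230:345],None,fx=6.9,fy=6.9,interpolation=3)
cv2.imwrite('pics/tc.png',a[:,:,::-1])
g=d['scene']['frame'];a=cv2.resize(g[145:240,225:340],None,fx=6.2,fy=6.2,interpolation=3)
cv2.imwrite('pics/sc.png',a[:,:,::-1])
E
```

```text
[[237.84055 229.54877]
 [247.11911 185.14429]
 [335.87088 203.68942]
 [326.59232 248.0939 ]] [[432.8 338.1  15. ]
 [630.1 305.5  15. ]
 [548.5 -83.7  15. ]
 [355.1 -43.8  15. ]] [389.7354912  200.02375518 397.58969029 197.45329706] [491.65177701 129.0083889   15.        ]
```

View pics/tc.png

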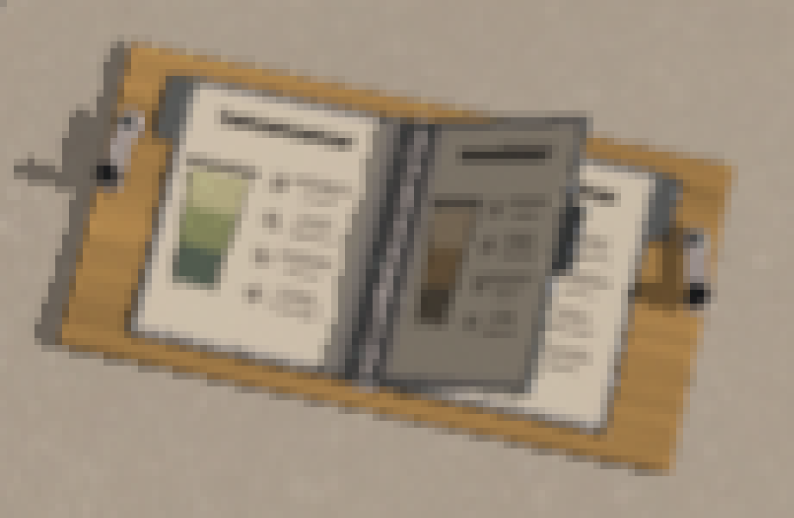

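View pics/sc.png

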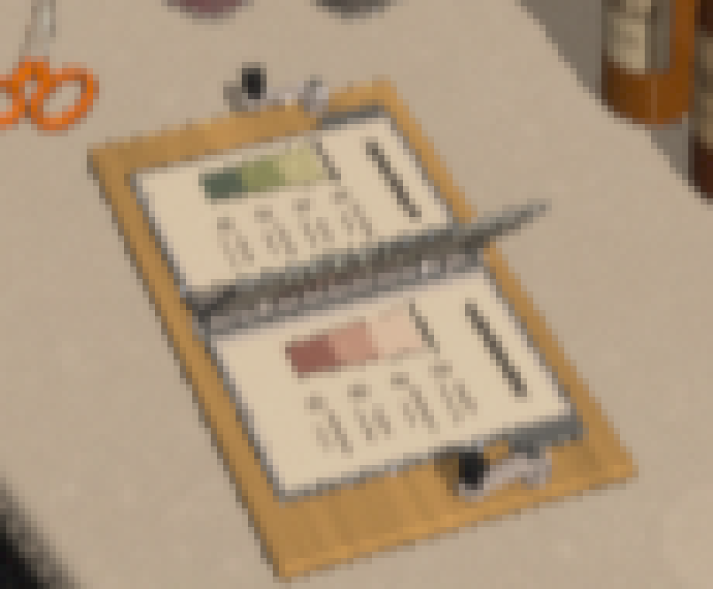

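The crops show the board corners at top-crop (130,45), (735,165), (672,472), (58,345), and the tab end near (580,240). The left keeper's knob is at (107,172) with its pivot at (130,122), so the keeper is turned slightly outwards. In the scene crop the leaf is nearly edge-on, with its far free corner at (547,207).

```bash
python3 - <<'E'
import pickle
from h import *
d=pickle.load(open('c0.pkl','rb'));t,s=d['top'],d['scene']
T=lambda a:np.array(a)/6.9+[230-.5+.07,180-.43]
S=lambda a:np.array(a)/6.2+[225-.42,145-.42]
C=[((130,45),(388,82)),((735,165),(635,470)),((672,472),(285,578)),((58,345),(90,155))]
Pt=np.array([plane(t,[T(a)],15)[0] for a,b in C]);Ps=np.array([plane(s,[S(b)],15)[0] for a,b in C])
print(Pt.round(1),Ps.round(1))
for P in(Pt,Ps):
    print(P.mean(0),[np.linalg.norm(P[i]-P[i-1]).round() for i in range(4)])
P=(Pt+Ps)/2;o=P.mean(0)
y=(P[0]+P[3]-P[1]-P[2]);x=P[0]+P[1]-P[2]-P[3]
ang=np.arctan2(x[1],x[0]);ang2=np.arctan2(-y[0],y[1]);print('yaw',ang,ang2)
a=(ang+2*ang2)/3
M=R.from_euler('z',a).as_matrix();o[2]=0
L=lambda p:((p-o)@M).round(1)
print('o',o,'yaw',a)
for n,u,v in [('corner',(586,118),(547,207)),('knob',(105,170),(252,72)),('pivot',(130,122),(316,90))]:
    p,e=tri(t,T(u),s,S(v));print(n,p.round(1),e.round(1),L(p))
print('knob49',L(plane(t,[T((105,170))],49)),L(plane(s,[S((252,70))],49)))
print('tab by angle')
for th in np.arange(.3,.95,.1):
    p=o+M@np.array([10,-166*np.cos(th),22+166*np.sin(th)])
    # ray of tab end at this height
    print(th.round(2),L(plane(t,[T((580,240))],p[2])),L(p),L(plane(t,[T((586,118))],22+152*np.sin(th))),-152*np.cos(th))
# bystanders: red tub, pearl
print('tubs',L(plane(t,[(209,193),(222,174)],75)))
print('pivot world',o+M@[45,182,30])
st=__import__('plant').bot.get_state();print(R.from_quat(st['ee_rot']).as_matrix().round(3))
E
```

```text
[[625.9 299.6  15. ]
 [549.5 -84.6  15. ]
 [355.6 -45.4  15. ]
 [432.7 337.5  15. ]] [[626.  294.8  15. ]
 [546.8 -85.9  15. ]
 [356.3 -50.   15. ]
 [432.7 330.3  15. ]]
[490.91860683 126.76108612  15.        ] [np.float64(197.0), np.float64(392.0), np.float64(198.0), np.float64(391.0)]
[490.46163968 122.31976616  15.        ] [np.float64(196.0), np.float64(389.0), np.float64(194.0), np.float64(388.0)]
yaw -0.19026039654518015 -0.19957863719117314
o [490.69012326 124.54042614   0.        ] yaw -0.19647255697584212
corner [553.5   7.2 127.4] 0.9 [  84.5 -102.8  127.4]
knob [536.6 306.4  50.4] 0.5 [  9.5 187.3  50.4]
pivot [573.1 295.2  28.9] 1.5 [ 47.5 183.4  28.9]
knob49 [[ 10.  187.6  49. ]] [[ 10.5 191.5  49. ]]
tab by angle
0.3 [[  21.5 -111.1   71.1]] [  10.  -158.6   71.1] [[ 97.8 -99.   66.9]] -145.2111463470921
0.4 [[  18.6 -112.    86.6]] [  10.  -152.9   86.6] [[ 94.5 -99.9  81.2]] -140.00127108843853
0.5 [[  15.8 -112.8  101.6]] [  10.  -145.7  101.6] [[  91.4 -100.7   94.9]] -133.39254940733667
0.6 [[  13.1 -113.6  115.7]] [  10.  -137.   115.7] [[  88.5 -101.5  107.8]] -125.45101346627109
0.7 [[  10.7 -114.3  128.9]] [  10.  -127.   128.9] [[  85.8 -102.2  119.9]] -116.25601246724221
0.8 [[   8.4 -115.   141.1]] [  10.  -115.7  141.1] [[  83.3 -102.9  131. ]] -105.89941982076913
0.9 [[   6.3 -115.6  152. ]] [  10.  -103.2  152. ] [[  81.  -103.6  141.1]] -94.48471517714098
tubs [[ 22.2 344.2  75. ]
 [114.7 310.   75. ]]
pivot world [570.35277765 294.25448418  30.        ]
[[-0.943  0.332 -0.   ]
 [ 0.332  0.943 -0.001]
 [ 0.    -0.001 -1.   ]]
```

```bash
python3 -m creep '[[-0.393,-0.2125,-0.1,0,0,-0.142],[-0.393,-0.2125,-0.1,0,0,-0.142],[-0.393,-0.2125,-0.1,0,0,-0.142],[-0.393,-0.2125,-0.1,0,0,-0.142],[-0.393,-0.2125,-0.1,0,0,-0.142],[-0.393,-0.2125,-0.1,0,0,-0.142],[-0.393,-0.2125,-0.1,0,0,-0.142],[-0.393,-0.2125,-0.1,0,0,-0.142],[-0.393,-0.2125,-0.1,0,0,-0.142],[-0.393,-0.2125,-0.1,0,0,-0.142],[-0.393,-0.2125,-0.1,0,0,-0.142],[-0.393,-0.2125,-0.1,0,0,-0.142],[-0.393,-0.2125,-0.1,0,0,-0.142],[-0.393,-0.2125,-0.1,0,0,-0.142],[-0.393,-0.2125,-0.1,0,0,-0.142]]' 255 20
python3 - <<'E'
from plant import bot,camera
from h import *
import pickle
s=bot.get_state();c=camera('wrist');pickle.dump((s,c),open('w1.pkl','wb'))
cv2.imwrite('pics/w1.png',c['frame'][:,:,::-1]);print(s['time'],s['position'],s['gripper_width'],R.from_quat(s['ee_rot']).as_matrix().round(3))
E
```

```text
time: 1.6
position: [482.3, 188.4, 329.6]
ee_rot: [0.098, 0.995, 0.0, -0.0]
contact_force: [0.2, 0.9, -0.5]
gripper_width: 0.3
grip_force: 0.0
1.6 [482.31957078 188.38856271 329.58123981] 0.2908985013101757 [[-0.981  0.194 -0.   ]
 [ 0.194  0.981  0.   ]
 [ 0.    -0.    -1.   ]]
```

View pics/w1.png

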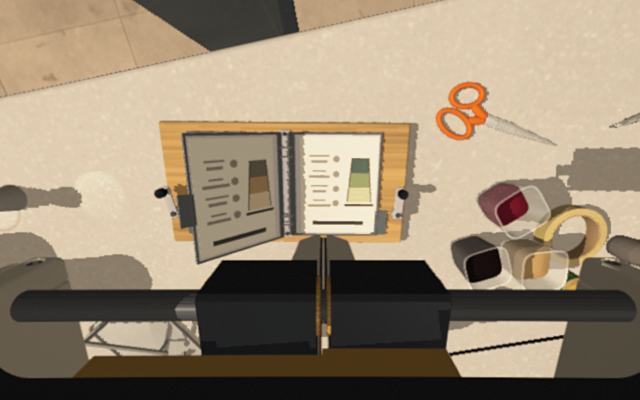

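The wrist view shows the board corners at (160,122), (417,123), (404,241) and (176,241). The left keeper's knob is at (403,194), the leaf tab end at (179,210) and the free leaf corners at (183,134) and (197,262).

```bash
python3 - <<'E'
import pickle
from h import *
s,c=pickle.load(open('w1.pkl','rb'));T=wristT(c,s)
P=plane(c,[(160,122),(417,123),(404,241),(176,241)],15,T)
print(P.round(1),P.mean(0),[np.linalg.norm(P[i]-P[i-1]).round() for i in range(4)])
y=P[1]+P[2]-P[0]-P[3];a=np.arctan2(-y[0],y[1]);print('yaw',a)
o=P.mean(0);o[2]=0
for nm,o,a in(('w',o,a),('old',np.array([490.7,124.5,0]),-.1965)):
    M=R.from_euler('z',a).as_matrix();L=lambda p:((p-o)@M).round(1)
    print(nm,'knob',L(plane(c,[(403.5,191.5)],49,T)),'tcp',L(s['position']))
    for th in(.6,.7,.8,.9): print(th,L(plane(c,[(179,210)],22+166*np.sin(th),T)),-166*np.cos(th),L(plane(c,[(183,134),(197,262)],22+152*np.sin(th),T)),-152*np.cos(th))
E
```

```text
[[357.1 -43.5  15. ]
 [435.1 345.1  15. ]
 [625.8 301.6  15. ]
 [549.8 -83.2  15. ]] [491.95694543 129.98797191  15.        ] [np.float64(197.0), np.float64(396.0), np.float64(196.0), np.float64(392.0)]
yaw -0.1965173676050741
w knob [[  3.  177.6  49. ]] tcp [-20.9  55.4 329.6]
0.6 [[  13.5 -134.   115.7]] -137.0057120750066 [[ -83.2 -120.3  107.8]
 [  92.1 -122.5  107.8]] -125.4510134662711
0.7 [[   9.7 -127.2  128.9]] -126.9638030892251 [[ -83.5 -114.7  119.9]
 [  86.1 -116.8  119.9]] -116.25601246724226
0.8 [[   6.1 -121.   141.1]] -115.65331375162945 [[ -83.8 -109.5  131. ]
 [  80.6 -111.5  131. ]] -105.89941982076914
0.9 [[   3.  -115.4  152. ]] -103.18725473293028 [[ -84.1 -104.9  141.1]
 [  75.7 -106.8  141.1]] -94.48471517714098
old knob [[  3.1 183.2  49. ]] tcp [-20.7  61.  329.6]
0.6 [[  13.7 -128.4  115.7]] -137.0057120750066 [[ -83.  -114.7  107.8]
 [  92.2 -116.8  107.8]] -125.4510134662711
0.7 [[   9.8 -121.6  128.9]] -126.9638030892251 [[ -83.4 -109.1  119.9]
 [  86.3 -111.1  119.9]] -116.25601246724226
0.8 [[   6.3 -115.4  141.1]] -115.65331375162945 [[ -83.7 -103.9  131. ]
 [  80.8 -105.9  131. ]] -105.89941982076914
0.9 [[   3.1 -109.8  152. ]] -103.18725473293028 [[ -84.   -99.2  141.1]
 [  75.8 -101.2  141.1]] -94.48471517714098
```

```bash
python3 -m creep '[[-0.031,-0.228,0,0,0,0],[-0.031,-0.228,0,0,0,0],[-0.031,-0.228,0,0,0,0],[-0.031,-0.228,0,0,0,0],[-0.031,-0.228,0,0,0,0],[-0.031,-0.228,0.04,0,0,0],[-0.031,-0.228,0.08,0,0,0],[-0.031,-0.228,0.12,0,0,0],[-0.031,-0.228,0.16,0,0,0],[-0.031,-0.228,0.19,0,0,0],[-0.031,-0.228,0.21,0,0,0],[-0.031,-0.228,0.224,0,0,0],[-0.031,-0.228,0.224,0,0,0],[-0.031,-0.228,0.224,0,0,0]]'
```

```text
time: 3.05
position: [468.8, -41.8, 106.0]
ee_rot: [0.098, 0.995, 0.0, 0.0]
contact_force: [0.3, 0.5, -0.5]
gripper_width: 0.5
grip_force: 0.0
```

```bash
python3 -m creep '[[0,0.008,-0.002,0,0,0],[0,0.016,-0.004,0,0,0],[0,0.024,-0.006,0,0,0],[0,0.032,-0.008,0,0,0],[0,0.040,-0.010,0,0,0],[0,0.048,-0.012,0,0,0],[0,0.056,-0.014,0,0,0],[0,0.064,-0.016,0,0,0],[0,0.072,-0.018,0,0,0],[0,0.080,-0.020,0,0,0],[0,0.088,-0.022,0,0,0],[0,0.096,-0.025,0,0,0],[0,0.104,-0.027,0,0,0],[0,0.112,-0.029,0,0,0],[0,0.120,-0.031,0,0,0],[0,0.128,-0.034,0,0,0],[0,0.136,-0.036,0,0,0],[0,0.144,-0.038,0,0,0],[0,0.152,-0.040,0,0,0]]'
python3 - <<'E'
from plant import bot,camera
import cv2
f=camera('scene')['frame'][80:250,200:400];cv2.imwrite('pics/s2.png',cv2.resize(f,None,fx=3,fy=3)[:,:,::-1])
E
```

```text
time: 4.95
position: [498.4, 107.8, 145.7]
ee_rot: [0.098, 0.995, -0.0, -0.0]
contact_force: [-1.1, -1.5, 0.0]
gripper_width: 0.1
grip_force: 0.4
```

View pics/s2.png

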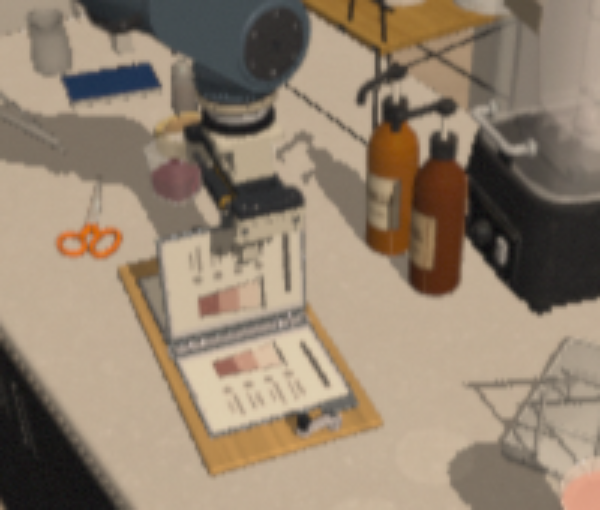

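The leaf now stands upright with the fingertips against its right face, around (222,240). Next I sweep it over along the arc.

```bash
python3 -m creep '[[0,0.012,0.001,0,0,0],[0,0.0235,0.0025,0,0,0],[0,0.035,0.0055,0,0,0],[0,0.046,0.010,0,0,0],[0,0.0565,0.015,0,0,0],[0,0.0665,0.0215,0,0,0],[0,0.0755,0.029,0,0,0],[0,0.084,0.0375,0,0,0],[0,0.0915,0.0465,0,0,0],[0,0.098,0.0565,0,0,0],[0,0.103,0.067,0,0,0],[0,0.1075,0.078,0,0,0],[0,0.1105,0.0895,0,0,0],[0,0.1125,0.099,0,0,0],[0,0.113,0.104,0,0,0],[0,0.113,0.106,0,0,0],[0,0.113,0.107,0,0,0]]'
```

```text
time: 6.7
position: [520.4, 217.8, 38.5]
ee_rot: [0.098, 0.995, -0.0, -0.0]
contact_force: [-0.5, -0.4, -0.2]
gripper_width: 0.1
grip_force: 0.3
```

```bash
python3 -m creep '[[0,0,0.001,0,0,0],[0,0,0.002,0,0,0],[0,0,0.003,0,0,0],[0,0,0.004,0,0,0],[0,0,0.004,0,0,0]]'
```

```text
time: 7.2
position: [520.6, 217.9, 35.0]
ee_rot: [0.098, 0.995, 0.0, 0.0]
contact_force: [-1.2, -0.1, 4.6]
gripper_width: 0.4
grip_force: 2.4
```

```bash
python3 -m creep '[[0,0,0.0005,0,0,0],[0,0,0.001,0,0,0],[0,0,0.001,0,0,0]]'
```

```text
time: 7.5
position: [520.7, 217.9, 34.8]
ee_rot: [0.098, 0.995, 0.0, 0.0]
contact_force: [-5.4, -2.6, 16.0]
gripper_width: 0.7
grip_force: 7.8
```

```bash
python3 -m creep '[[0,0,-0.02,0,0,0],[0,0,-0.06,0,0,0],[0,0,-0.10,0,0,0],[-0.03,0.04,-0.14,0,0,0],[-0.06,0.08,-0.16,0,0,0],[-0.07,0.12,-0.16,0,0,0],[-0.07,0.13,-0.16,0,0,0],[-0.07,0.13,-0.16,0,0,0],[-0.07,0.13,-0.16,0,0,0]]'
python3 - <<'E'
from plant import bot,camera
from h import *
import pickle
s=bot.get_state();c=camera('wrist');t=camera('top');pickle.dump((s,c,t),open('w2.pkl','wb'))
cv2.imwrite('pics/w2.png',c['frame'][:,:,::-1]);print(s['time'],s['position'])
E
```

```text
time: 8.4
position: [614.0, 331.2, 193.0]
ee_rot: [0.098, 0.995, -0.0, -0.0]
contact_force: [0.5, -0.2, 0.0]
gripper_width: 0.7
grip_force: 0.0
8.4 [614.02560175 331.22039382 192.97281008]
```

View pics/w2.png

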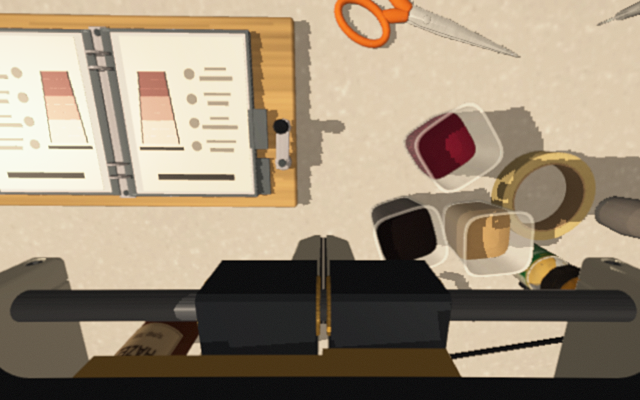

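The turned leaf lies flat on the left, with its tab at (258,128). The keeper's knob is at (281,126) and its pivot at about (282,160). The board's left edge runs from (294,18) to (298,206).

```bash
python3 - <<'E'
import pickle
from h import *
s,c,t=pickle.load(open('w2.pkl','rb'));T=wristT(c,s)
o=np.array([491.3,127,0]);M=R.from_euler('z',-.1965).as_matrix();L=lambda p:((p-o)@M).round(1)
print('tcp',L(s['position']))
print('corners',L(plane(c,[(294,18),(298,206)],15,T)),'expect -100,196 / 100,196')
g=cv2.cvtColor(c['frame'],cv2.COLOR_RGB2GRAY)[112:140,268:296]
m=(g<45).astype(np.uint8);n,l,st,ce=cv2.connectedComponentsWithStats(m);i=1+np.argmax(st[1:,4]);print(st[i],ce[i]+[268,112])
print('knob mid',L(plane(c,[ce[i]+[268,112]],42,T)),'pivot',L(plane(c,[(282,160)],30,T)))
print('tab end',L(plane(c,[(267,110),(268,148)],24,T)))
E
```

```text
tcp [ 80.5 224.3 193. ]
corners [[-96.4 194.4  15. ]
 [ 99.1 194.1  15. ]] expect -100,196 / 100,196
[  6   8  14  13 151] [280.41721854 126.17880795]
knob mid [[  8.  180.6  42. ]] pivot [[ 43.4 179.2  30. ]]
tab end [[ -8.4 164.5  24. ]
 [ 31.  163.6  24. ]]
```

```bash
python3 -m creep '[[0.0725,-0.008,0,0,0,0],[0.0725,-0.008,0,0,0,0],[0.0725,-0.008,0.04,0,0,0],[0.0725,-0.008,0.08,0,0,0],[0.0725,-0.008,0.115,0,0,0],[0.0725,-0.008,0.135,0,0,0],[0.0725,-0.008,0.147,0,0,0],[0.0725,-0.008,0.147,0,0,0],[0.0725,-0.008,0.147,0,0,0]]'
```

```text
time: 9.4
position: [542.4, 338.0, 47.7]
ee_rot: [0.098, 0.995, 0.0, 0.001]
contact_force: [0.6, 0.5, 0.3]
gripper_width: 0.4
grip_force: 0.0
```

```bash
python3 -m creep '[[0,-0.005,0,0,0,0],[0,-0.010,0,0,0,0],[0,-0.013,0,0,0,0],[0,-0.016,0,0,0,0],[0,-0.019,0,0,0,0],[0,-0.022,0,0,0,0],[0,-0.025,0,0,0,0],[-0.001,-0.028,0,0,0,0],[-0.002,-0.031,0,0,0,0],[-0.004,-0.034,0,0,0,0],[-0.006,-0.037,0,0,0,0],[-0.009,-0.040,0,0,0,0],[-0.009,-0.040,0,0,0,0]]'
```

```text
time: 10.7
position: [543.2, 296.5, 46.6]
ee_rot: [0.098, 0.995, -0.0, 0.0]
contact_force: [-0.1, -0.2, -0.1]
gripper_width: 0.4
grip_force: 0.0
```

```bash
python3 -m creep '[[0,0.006,0,0,0,0],[0.015,0.006,0,0,0,0],[0.033,0.006,0,0,0,0],[0.036,-0.01,0,0,0,0],[0.036,-0.027,0,0,0,0],[0.036,-0.027,0,0,0,0],[0.036,-0.027,0,0,0,0]]'
python3 - <<'E'
from plant import bot,camera
import cv2,numpy as np
a=camera('scene')['frame'][145:240,225:340];b=camera('top')['frame'][180:255,230:345]
a=cv2.resize(a,(460,380),interpolation=3);b=cv2.resize(b,(340,222),interpolation=3);b=np.vstack([b,np.zeros((158,340,3),np.uint8)])
cv2.imwrite('pics/k1.png',np.hstack([a,b])[:,:,::-1])
E
```

```text
time: 11.4
position: [502.7, 278.1, 46.8]
ee_rot: [0.098, 0.995, 0.0, 0.0]
contact_force: [-0.0, 0.1, 0.2]
gripper_width: 0.1
grip_force: 0.0
```

View pics/k1.png

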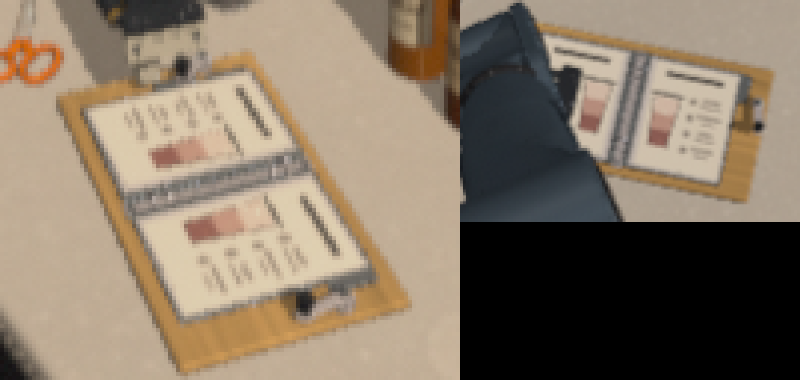

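The knob now shows at (183,66), about halfway round and just beyond the fingertips. Next I push it along +x.

```bash
python3 -m creep '[[-0.008,0,0,0,0,0],[-0.016,0,0,0,0,0],[-0.019,0,0,0,0,0],[-0.022,0,0,0,0,0],[-0.025,0,0,0,0,0],[-0.028,0,0,0,0,0],[-0.031,0,0,0,0,0],[-0.034,0,0,0,0,0],[-0.037,-0.001,0,0,0,0],[-0.040,-0.002,0,0,0,0],[-0.042,-0.003,0,0,0,0],[-0.044,-0.003,0,0,0,0],[-0.044,-0.003,0,0,0,0]]'
```

```text
time: 12.8
position: [545.3, 266.1, 46.8]
ee_rot: [0.098, 0.995, 0.0, 0.0]
contact_force: [0.6, -0.1, -0.2]
gripper_width: 0.4
grip_force: 0.0
```

```bash
python3 -m creep '[[-0.001,0,0,0,0,0],[-0.001,0,0,0,0,0]]'; python3 -m creep '[[-0.001,0,0,0,0,0],[-0.001,0,0,0,0,0]]'
```

```text
time: 13.0
position: [546.0, 266.0, 46.7]
ee_rot: [0.098, 0.995, 0.0, 0.0]
contact_force: [-0.9, -0.8, -0.0]
gripper_width: 0.3
grip_force: 0.2
time: 13.2
position: [546.9, 265.7, 46.7]
ee_rot: [0.098, 0.995, 0.0, 0.0]
contact_force: [-1.4, -0.0, -0.1]
gripper_width: 0.2
grip_force: 0.3
```

```bash
python3 -m creep '[[-0.001,0,0,0,0,0],[-0.001,0,0,0,0,0]]'; python3 -m creep '[[-0.001,0,0,0,0,0],[-0.001,0,0,0,0,0]]'
```

```text
time: 13.4
position: [547.9, 265.5, 46.7]
ee_rot: [0.098, 0.995, 0.0, 0.0]
contact_force: [-1.6, 0.1, -0.0]
gripper_width: 0.5
grip_force: 0.3
time: 13.6
position: [548.9, 265.3, 46.6]
ee_rot: [0.098, 0.995, -0.0, 0.0]
contact_force: [-0.4, -0.3, -0.1]
gripper_width: 0.4
grip_force: 0.3
```

```bash
python3 -m creep '[[-0.001,0,0,0,0,0],[-0.001,0,0,0,0,0]]'; python3 -m creep '[[-0.001,0,0,0,0,0],[-0.001,0,0,0,0,0]]'
```

```text
time: 13.8
position: [549.8, 265.1, 46.6]
ee_rot: [0.098, 0.995, -0.0, -0.0]
contact_force: [-1.0, -1.2, -1.0]
gripper_width: 0.4
grip_force: 0.3
time: 14.0
position: [550.1, 264.9, 46.5]
ee_rot: [0.098, 0.995, -0.0, -0.001]
contact_force: [-4.8, -0.1, 1.5]
gripper_width: 0.6
grip_force: 2.3
```

```bash
python3 -m creep '[[0.01,0,0,0,0,0],[0.03,0,0,0,0,0],[0.03,0,-0.04,0,0,0],[0.03,0,-0.08,0,0,0],[0.03,0,-0.12,0,0,0],[0,0.03,-0.15,0,0,0],[-0.04,0.06,-0.17,0,0,0],[-0.05,0.078,-0.17,0,0,0],[-0.05,0.078,-0.17,0,0,0],[-0.05,0.078,-0.17,0,0,0],[-0.05,0.078,-0.17,0,0,0]]'
python3 - <<'E'
from plant import bot,camera
from h import *
import pickle
s=bot.get_state();c=camera('wrist');pickle.dump((s,c),open('w3.pkl','wb'))
cv2.imwrite('pics/w3.png',c['frame'][:,:,::-1]);print(s['time'],s['position'],s['contact_force'])
E
```

```text
time: 15.1
position: [614.2, 331.2, 216.3]
ee_rot: [0.098, 0.995, -0.0, -0.0]
contact_force: [-0.2, -0.4, 0.2]
gripper_width: 0.2
grip_force: 0.0
15.1 [614.15982046 331.21435348 216.25992807] [-0.19367886 -0.42734451  0.20617878]
```

View pics/w3.png

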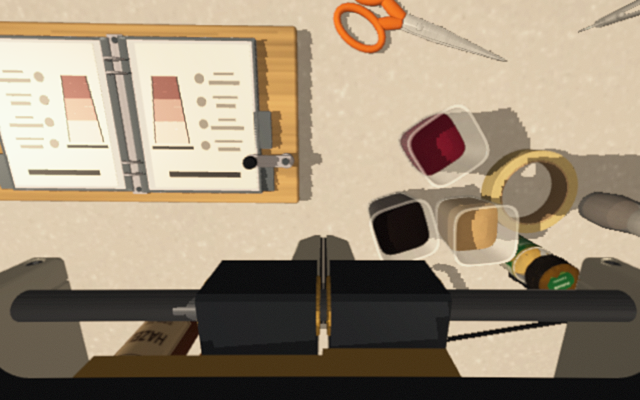

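The keeper's knob at (250,162) is level with its pivot at (287,161). It points at the spine over the flat leaf, the tubs are undisturbed, and the robot is clear.

```bash
python3 -c "
from plant import order
print(order.job_done())"
```

```text
the job is handed in; nothing more can be done
None
```

The ajar leaf is pushed over and pressed flat on the left, and the left keeper is turned to its stop, pointing at the spine over that leaf; I handed the job in at about 15 s with the robot clear.

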